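# Set the tablet sampler to the beaker and start it

### The arm

A 6-joint arm with a two-finger parallel gripper is mounted at the origin on the work surface. World frame = base frame: x ahead of the robot, y to its left, z up, the work surface at z = 0. Lengths are in m, angles in rad, forces in N, time in s.
With the tool pointing down it reaches from about 0.35 to 0.775 m from the base axis. Payload 5.5 kg.
Tool frame: the origin (TCP) lies between the finger pads; the fingertips stand 19 mm ahead of it and the grasp point (between the pads) is the TCP; z points along the fingers, x is the direction in which the jaws open and shut, and the axes are right-handed (so a half turn about z gives the same grasp; the last joint's range is limited). The gripper opens to 85 mm and grips with 20 to 120 N. Pads are 22 mm wide; open, the fingers measure 114 mm over their backs; the gripper's body (76 mm by 85 mm) begins 54 mm behind the grasp point. The pads swing forward as they close: fully open they stand 13 mm farther back than shut.
Start: joints at [-1.448, 0.313, 0.046, 1.304, 0, 1.431], TCP at [0.149, -0.555, 0.25] pointing down, gripper open.
Joint ranges: [-2.76, 2.76], [-0.86, 1.69], [-1.03, 1.26], [-2.2, 2.34], [-1.47, 1.5], [-3.14, 3.14]. Speed limits (rad/s): [2.57, 2.57, 3.14, 3.14, 3.14, 3.14].

### API

Orientations are given as a unit quaternion [w, x, y, z].
In Python, from workcell import env gives the robot as it stands. The module is installed in compiled form; this text tells all that it offers.
- The arm moves only by the tool carry_out, never from a script. Its argument "steps" is a list of rows, each a list of 7 numbers: the gripper command: -1 is shut, 1 is fully open, values between are in proportion, then the shift along the tool's x, y, z in m, then the turn, a rotation vector about the tool's x, y, z in rad. A call has 1 to 20 rows; each row shifts and turns the commanded pose from where the row before left it, along the tool's axes as they then stand; what a row does not reach is not made up. A row lasts 1/8 s, in which the tool goes at most 62.5 mm and 10.7 degrees, less where a joint would pass 70% of its speed; a pose out of reach is approached as far as the arm can. A call with a gripper value outside its range is refused whole. The fingers move at their own pace and stop on an object; "grip_force" is the grip in N (left out, the last holds). Time passes only in rows, so rows that do not move let the fingers close. It gives the time, the measured TCP pose, the force and the opening at its end, in the units of the state.
- env.get_state(): the state, without advancing time (a new reading comes with each control period).
- env.read_camera(name): name is "side" or "top" or "wrist"; returns a dict with "color" (384x512x3 uint8, red, green, blue), "K" (3x3 intrinsics, pixels), "R" (3x3) and "t" (3): a world point X has camera coordinates R X + t. Camera axes: x right, y down, z forward; pixel columns grow to the right and rows downward; lengths in m; the calibration is good to about 2 mm. A picture is of the moment at which its call begins. There is no depth.
- env.hand_in(): hands the job in, once; it reports no verdict.
The state is a dict: "clock": time; "joint_pos": joint angles; "qvel": joint speeds; "tau": joint torques, N m; "tcp_pos": TCP position; "orientation": TCP orientation; "wrist_force": force on the tool from outside, world axes, zero at the start; "ft_torque": the same for the moment, N m; "finger_gap": finger opening in m.
Only numpy, scipy, OpenCV 4.12 (cv2) and the standard library are available. Lean on these libraries where they do the work, as an engineer would, in place of code of your own. Each camera call takes 0.05 s, during which the arm holds its last target. There are 200 camera calls.

### The job

Push the tablet sampler's outlet arm round from the side with a fingertip, without pinching it, until its outlet is over the middle of the open steel beaker. Then press the start button on the control box fully in and let it come out again, leaving the arm over the beaker. Do not start it before the outlet is over the beaker, and leave the beaker and the other containers standing where they are.

Things in the scene. Friction and masses are not known exactly. Their poses are not given: they have to be found in the camera images.
- sampler: fixed round white base plate, 300 mm across, 12 mm thick, with a 36 mm column at its centre that carries the turning outlet arm. Origin: underside centre, on the bench and the pivot axis; z up. Four containers stand on it about 105 mm from the pivot, on the half its -x points to, all below 100 mm. Top of all: a 64 mm steel funnel on the pivot, 180 mm above the bench
- outlet_arm (a joint): angle of the arm, rad, positive counter-clockwise from above, stops at -2.2 and 2.2; at q the arm points along (-cos q, -sin q) in the plate's x, y. Starts within 0.2 of 0. 0.15 N m of friction (about 2 N at the fingertip); stays where it is left. The arm: a level aluminium bar 18 mm wide, ending 116 mm from the pivot, underside 130 mm and top 162 mm above the bench
- outlet (a point): centre of the outlet's mouth: lower end of an 18 mm square chute that hangs at the arm's end, 105 mm from the pivot, 112 mm above the bench
- beaker: the only open container on the plate: plain steel beaker, 68 mm across, 70 mm tall, loose, origin at underside centre, standing on the plate
- beaker_rim (a point): centre of the beaker's open mouth, 82 mm above the bench
- amber_bottle: capped amber bottle, 44 mm across, 82 mm tall, loose, bystander on the plate; origin at underside centre
- white_jar: capped white jar with black cap, 58 mm across, 62 mm tall, loose, bystander on the plate; origin at underside centre
- steel_can: closed metal can with paper band, 50 mm across, 75 mm tall, loose, bystander on the plate; origin at underside centre
- mortar: open white ceramic bowl, 90 mm across, 55 mm tall, loose, bystander on the bench on the other side of the sampler from the control box; origin at underside centre
- control_box: fixed white control box, 80 x 80 x 40 mm, on the bench to the left or right of the sampler; origin at underside centre; the start button is in the middle of its top
- start_top (a point): centre of the top of the start button, a round grey push button 36 mm across in a black housing (52 mm across, 12 mm tall) on the box; top 62 mm above the bench when out; pressed straight down
- start (a joint): travel of the start button, m: 0 out, 0.006 fully in; spring, 5 N fully in, comes out by itself

How it is judged:
On the way, in this order (a step that is already met when the one before it is completed fails the run):
1. the arm has been pushed until its outlet is over the middle of the beaker (within 18 mm) (horizontal distance between outlet and beaker_rim below 0.018 m), for 0.3 s.
2. the start button is pressed in (at least 4.5 mm) with the outlet over the beaker (value of joint start above 0.0045 m and horizontal distance between outlet and beaker_rim below 0.018 m), for 0.05 s.
At the end, for the whole second after the job is handed in: the outlet is within 18 mm (horizontally) of the middle of the beaker's mouth, the arm is at rest, the start button has been pressed and is out again (under 1.5 mm in), the beaker stands upright and still, and no container was moved more than 15 mm from its place (horizontal distance between outlet and beaker_rim below 0.018 m and value of joint start below 0.0015 m and velocity of joint outlet_arm between -0.05 and 0.05 rad/s and angle between beaker's own z axis and vertical below 0.1 rad and linear speed of beaker below 0.02 m/s); the robot touches nothing.
It fails at once if a container is lifted, carried, pushed more than 15 mm from its place or tipped (distance of any of beaker, amber_bottle, white_jar, steel_can, mortar from where it was at the start of the episode above 0.015 m or angle between any of beaker, amber_bottle, white_jar, steel_can, mortar's own z axis and vertical above 0.25 rad).
It fails at once if the start button is pressed (over 3 mm) while the outlet is not over the beaker (over 22 mm off) (value of joint start above 0.003 m and horizontal distance between outlet and beaker_rim above 0.022 m).
It fails at once if the arm is pinched: the fingers press on both of its long upright sides at once (c0, c1: the side that leads when it turns counter-clockwise; c2, c3: the opposite side) ((contact force between the fingers and outlet_arm_c0 above 1 N or contact force between the fingers and outlet_arm_c1 above 1 N) and (contact force between the fingers and outlet_arm_c2 above 1 N or contact force between the fingers and outlet_arm_c3 above 1 N)).
It also fails if it takes over 42 s, if anything falls off the work surface, if the arm or the gripper's body presses on something with over 40 N, if the wrist force passes 120 N, or if a joint passes its speed limit or range.

## Working session

There is one attempt and no reset: what is moved stays moved. The work goes in short steps, Python scripts to look and compute and a tool call to move; the robot and the scene stay as the last step left them, time stands still between calls to the robot, and variables do not carry over. Pictures are saved under pics/ and viewed, about 8 in all and at most 12, crops included, and the job is handed in when it is done.

Besides the shell and the picture viewer there is one more tool, called after ">>>" as name(argument=value, ...) on one line, values as JSON. carry_out: Moves the arm, as the interface text tells. Its arguments: {"type":"object","properties":{"steps":{"type":"array","items":{"type":"array","items":{"type":"number"}}},"grip_force":{"type":"number"}},"required":["steps"]}

```bash
mkdir -p pics; cat > h.py <<'E'
import numpy as np, cv2
from workcell import env
def snap(n,f):
    c=env.read_camera(n); cv2.imwrite(f'pics/{f}.png',c['color'][:,:,::-1]); return c
def ray(c,u,v,z):
    d=c['R'].T@np.linalg.inv(c['K'])@np.array([u,v,1.]); o=-c['R'].T@c['t']
    return o+d*(z-o[2])/d[2]
def proj(c,X):
    p=c['K']@(c['R']@np.array(X)+c['t']); return p[:2]/p[2]
E
python3 - <<'E'
from h import *
import pickle
d={}
for n in('top','side'):
    c=snap(n,n+'0'); d[n]=c; print(n,-c['R'].T@c['t'],c['K'][0,0],c['R'].round(2).tolist())
pickle.dump(d,open('c.pkl','wb'))
s=env.get_state(); print(s['tcp_pos'],s['orientation'],s['finger_gap'],s['clock'])
E
```

```text
top [0.4713212  0.01955221 1.23264108] 427.9743542874152 [[0.0, -1.0, 0.0], [-1.0, -0.0, -0.08], [0.08, -0.0, -1.0]]
side [0.43979712 0.62202288 0.72799108] 347.6799650684569 [[-0.99, -0.16, 0.0], [-0.11, 0.69, -0.72], [0.12, -0.71, -0.7]]
[ 0.14933173 -0.55483038  0.24948041] [-5.86042029e-04  7.93671324e-01 -6.08346235e-01 -5.86965163e-04] 0.08544790331630914 0.1
```

View pics/top0.png

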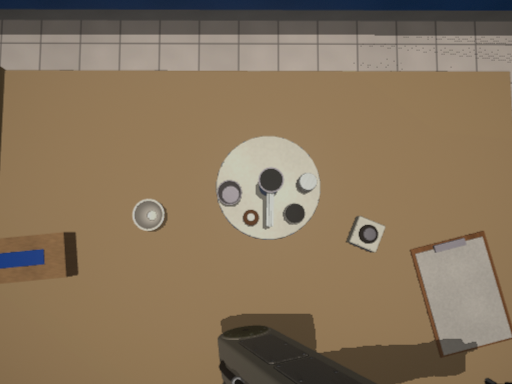

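View pics/side0.png

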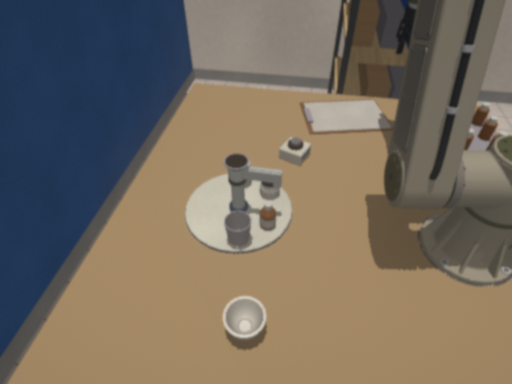

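The top view shows the plate centred at about (268,188), the arm pointing at the robot with its end near (269,226), and the box button near (369,234). A steel container at (230,193) looks like the beaker. I'll zoom in and measure.

```bash
python3 - <<'E'
from h import *
import pickle
d=pickle.load(open('c.pkl','rb')); t=d['top'];s=d['side']
a=cv2.resize(t['color'][130:250,210:330],(400,400),interpolation=cv2.INTER_CUBIC)
b=cv2.resize(s['color'][135:255,180:300],(400,400),interpolation=cv2.INTER_CUBIC)
cv2.imwrite('pics/z.png',np.hstack([a,b])[:,:,::-1])
# plate fit
g=cv2.cvtColor(t['color'],cv2.COLOR_RGB2HSV)
m=((g[:,:,1]<70)&(g[:,:,2]>110)).astype(np.uint8)
cs,_=cv2.findContours(m,cv2.RETR_EXTERNAL,cv2.CHAIN_APPROX_NONE)
for c in cs:
    if cv2.contourArea(c)>150:
        (x,y),r=cv2.minEnclosingCircle(c); M=cv2.moments(c); print((x,y),r,M['m10']/M['m00'],M['m01']/M['m00'],cv2.minAreaRect(c))
        print(ray(t,x,y,.012), 'edge',ray(t,x+r,y,.012)-ray(t,x,y,.012))
for n,u,v,z in [('funnel',271,180,.18),('armend',269,226,.162),('beak',230,194,.082),('btn',369.5,234,.062),('amber',251,217.5,.094),('jar',295,213,.074),('can',308,182,.087)]: print(n,ray(t,u,v,z).round(3))
E
```

```text
(463.0, 295.5) 63.45283889770508 463.32786062517926 292.1929547844374 ((462.8679504394531, 294.0377502441406), (109.33900451660156, 70.8780517578125), 74.05460357666016)
[ 0.29506907 -0.57815467  0.012     ] edge [ 0.00022254 -0.17881931  0.        ]
(367.0, 233.5) 19.241981506347656 367.0249623412954 233.6337421992683 ((367.0574035644531, 233.63119506835938), (28.989992141723633, 28.747058868408203), 21.370624542236328)
[ 0.46829398 -0.31156997  0.012     ] edge [ 9.48894660e-05 -5.47828276e-02  0.00000000e+00]
(147.86363220214844, 214.13636779785156) 16.592571258544922 147.9404538829898 214.37372475536122 ((148.0, 214.5), (31.0, 32.0), 90.0)
[0.52218692 0.31235299 0.012     ] edge [ 8.91568816e-05 -4.72522599e-02  0.00000000e+00]
(268.0, 187.10447692871094) 52.56544494628906 267.8801074313249 187.30912178841558 ((268.0, 187.5), (103.0, 104.0), 90.0)
[ 0.6003543  -0.03016273  0.012     ] edge [ 0.00031746 -0.15082825  0.        ]
(255.5, 70.5) 257.9545593261719 255.93590870791658 52.17653038795472 ((256.8455810546875, 52.09839630126953), (514.8171997070312, 70.44630432128906), 4.182168960571289)
[0.94433705 0.00605151 0.012     ] edge [ 0.00233107 -0.75872922  0.        ]
funnel [ 0.6   -0.031  0.18 ]
armend [ 0.487 -0.026  0.162]
beak [0.574 0.075 0.082]
btn [ 0.467 -0.305  0.062]
amber [0.51  0.018 0.094]
jar [ 0.523 -0.101  0.074]
can [ 0.606 -0.135  0.087]
```

View pics/z.png

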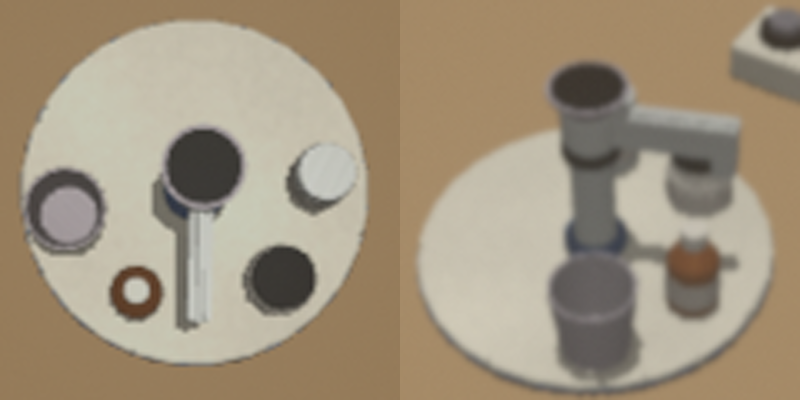

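Beaker confirmed: it is open, with its rim at about (0.576, 0.075), 0.110 m from the pivot at (0.600, -0.031). The arm points along -x, so it needs about 75° clockwise, pushed from its -y side. I'll move above that side with the fingers shut.

>>> carry_out(steps=[[-1,-0.0264,-0.0342,0,0,0,0],[-1,-0.0264,-0.0342,0,0,0,0],[-1,-0.0264,-0.0342,0,0,0,0],[-1,-0.0264,-0.0342,0,0,0,0],[-1,-0.0264,-0.0342,0,0,0,0],[-1,-0.0264,-0.0342,0,0,0,0],[-1,-0.0264,-0.0342,0,0,0,0],[-1,-0.0264,-0.0342,0,0,0,0],[-1,-0.0264,-0.0342,0,0,0,0],[-1,-0.0264,-0.0342,0,0,0,0],[-1,-0.0264,-0.0342,0,0,0,0],[-1,-0.0264,-0.0342,0,0,0,0],[-1,-0.0264,-0.0342,0,0,0,0],[-1,-0.0264,-0.0342,0,0,0,0],[-1,0,0,0,0,0,-0.164],[-1,0,0,0,0,0,-0.164],[-1,0,0,0,0,0,-0.164],[-1,0,0,0,0,0,-0.164],[-1,0,0,0,0,0,-0.164],[-1,0,0,0,0,0,-0.164]])

```text
clock: 2.6
tcp_pos: [0.5154, -0.0739, 0.2498]
orientation: [-0.0, 0.987, -0.159, -0.001]
wrist_force: [0.8, -0.4, -0.4]
finger_gap: -0.0004
```

>>> carry_out(steps=[[-1,0,0,0,0,0,-0.16],[-1,0,0,0,0,0,-0.16],[-1,0,0,0,0,0,0]])

```text
clock: 2.98
tcp_pos: [0.5155, -0.0739, 0.2499]
orientation: [-0.0, 1.0, -0.003, -0.0]
wrist_force: [-0.5, -0.5, -0.1]
finger_gap: -0.0003
```

```bash
python3 - <<'E'
from h import *
import pickle
w=snap('wrist','w1'); pickle.dump(w,open('w1.pkl','wb'))
print(-w['R'].T@w['t'],w['K'].tolist(),w['R'].round(2).tolist(),env.get_state()['tcp_pos'])
for n,X in [('beaker',(.576,.075,.082)),('armtop end',(.484,-.028,.162)),('tip',(.515,-.073,.231)),('fun',(.6,-.031,.18))]: print(n,proj(w,X))
E
```

```text
[0.51541335 0.00708915 0.37267881] [[315.81737108490654, 0.0, 259.1752622608058], [0.0, 315.81737108490654, 193.7720495193353], [0.0, 0.0, 1.0]] [[1.0, -0.0, 0.0], [-0.0, -0.95, 0.31], [-0.0, -0.31, -0.95]] [ 0.51550317 -0.07393494  0.24993592]
beaker [3.33656986e+02 2.23652349e-01]
armtop end [212.0772656  144.76704786]
tip [258.71641937 256.12910602]
fun [396.21531166 153.72066383]
```

View pics/w1.png

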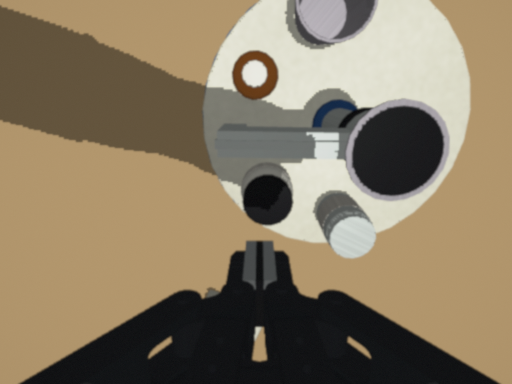

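The picture matches the estimates: bar end at (216,145), funnel at (396,150), fingertips clear of the bar on the -y side. I'll descend and close the gap.

>>> carry_out(steps=[[-1,0,0,0.03,0,0,0],[-1,0,0,0.032,0,0,0],[-1,0,0,0.032,0,0,0],[-1,0,0,0,0,0,0],[-1,0,-0.01,0,0,0,0],[-1,0,-0.008,0,0,0,0],[-1,0,-0.006,0,0,0,0],[-1,0,0,0,0,0,0]])

```text
clock: 4.03
tcp_pos: [0.5161, -0.0494, 0.1569]
orientation: [0.0, 1.0, -0.001, 0.001]
wrist_force: [0.0, -0.4, 0.1]
finger_gap: -0.0
```

>>> carry_out(steps=[[-1,-0.001,-0.0056,0,0,0,0.065],[-1,-0.001,-0.0056,0,0,0,0.065],[-1,-0.001,-0.0056,0,0,0,0.065],[-1,-0.001,-0.0056,0,0,0,0.065],[-1,-0.001,-0.0056,0,0,0,0.065],[-1,-0.001,-0.0056,0,0,0,0.065],[-1,0,0,0,0,0,0]])

```text
clock: 4.9
tcp_pos: [0.5155, -0.0161, 0.1565]
orientation: [0.0, 0.981, -0.195, 0.0]
wrist_force: [-0.9, -0.7, 0.7]
finger_gap: 0.0002
```

```bash
python3 - <<'E'
from h import *
import pickle
w=snap('wrist','w2'); pickle.dump(w,open('w2.pkl','wb'))
E
```

```text
(no output)
```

View pics/w2.png

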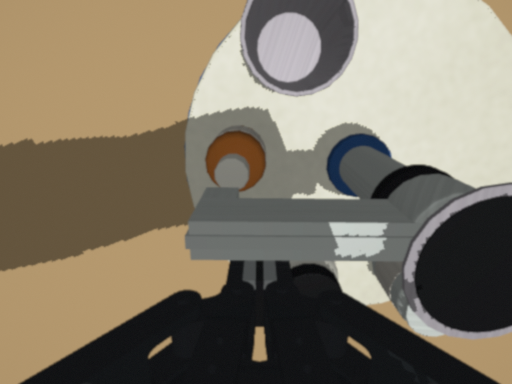

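The finger is flush against the bar and pushing it, and the bar is parallel to the tool x axis. I'll continue most of the way.

>>> carry_out(steps=[[-1,-0.001,-0.0056,0,0,0,0.065],[-1,-0.001,-0.0056,0,0,0,0.065],[-1,-0.001,-0.0056,0,0,0,0.065],[-1,-0.001,-0.0056,0,0,0,0.065],[-1,-0.001,-0.0056,0,0,0,0.065],[-1,-0.001,-0.0056,0,0,0,0.065],[-1,-0.001,-0.0056,0,0,0,0.065],[-1,-0.001,-0.0056,0,0,0,0.065],[-1,-0.001,-0.0056,0,0,0,0.065],[-1,-0.001,-0.0056,0,0,0,0.065],[-1,-0.001,-0.0056,0,0,0,0.065],[-1,0,0,0,0,0,0]])

```text
clock: 6.45
tcp_pos: [0.547, 0.0365, 0.1561]
orientation: [0.0, 0.851, -0.526, -0.0]
wrist_force: [-0.7, -0.4, -0.6]
finger_gap: -0.0
```

```bash
python3 - <<'E'
from h import *
import pickle
w0=pickle.load(open('w2.pkl','rb'));
for u,v in [(242,36),(356,36),(298,95)]: print(ray(w0,u,v,.082).round(4))
w=snap('wrist','w3'); pickle.dump(w,open('w3.pkl','wb'))
E
```

```text
[0.5482 0.0888 0.082 ]
[0.6077 0.0643 0.082 ]
[0.5664 0.0469 0.082 ]
```

View pics/w3.png

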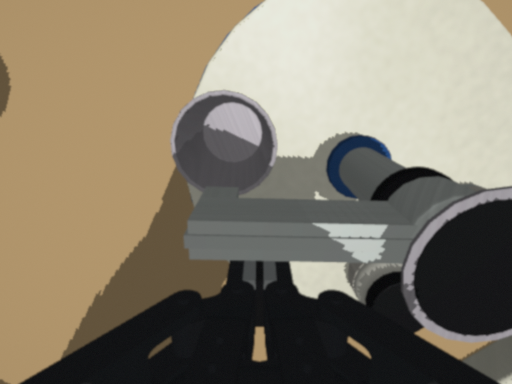

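The bar is flush at yaw -63.5°. The beaker rim spans u 173–276 and v 90–195, just ahead of the outlet. I'll compute the remaining angle.

```bash
python3 - <<'E'
from h import *
import pickle
w=pickle.load(open('w3.pkl','rb'))
P=np.array([.6,-.031])
L,R=ray(w,173,142,.082),ray(w,276,142,.082);print('dia',np.linalg.norm(L-R))
B=ray(w,224.5,142.5,.082)[:2]
T=ray(w,187,236,.162)[:2]; T2=ray(w,187,260,.162)[:2]; T3=ray(w,400,236,.162)[:2];T4=ray(w,410,261,.162)[:2]
f=lambda X:(np.linalg.norm(X-P).round(4),np.degrees(np.arctan2(*(X-P)[::-1])).round(2))
print(B,f(B)); print('funnel',ray(w,487,261,.18))
s=env.get_state(); t=s['tcp_pos'][:2]
# tool frame coords of points: along x, y
ps=np.radians(-63.5);ex=np.array([np.cos(ps),np.sin(ps)]);ey=np.array([np.sin(ps),-np.cos(ps)])
for n,X in [('B',B),('P',P),('T',T),('T2',T2),('T3',T3),('T4',T4)]: print(n,(X-t)@ex,(X-t)@ey)
E
```

```text
dia 0.06414454323272648
[0.58111457 0.07800093] (np.float64(0.1106), np.float64(99.83))
funnel [ 0.60348918 -0.02533901  0.18      ]
B -0.022063690574180676 -0.04907518290328505
P 0.08391162501058369 -0.017340426537850666
T -0.02979100074608383 -0.023692222115438633
T2 -0.03055292955856249 -0.012619496706580448
T3 0.05703528698219635 -0.023948760799268005
T4 0.06287110787947267 -0.012423808612791739
```

The rim diameter and bar edges are consistent with the given sizes. In the tool frame the beaker centre is 28 mm ahead of the outlet line, so about 14° remains (0.245 rad).

>>> carry_out(steps=[[-1,-0.001,-0.0053,0,0,0,0.061],[-1,-0.001,-0.0053,0,0,0,0.061],[-1,-0.001,-0.0053,0,0,0,0.061],[-1,-0.001,-0.0053,0,0,0,0.061],[-1,0,0,0,0,0,0],[-1,0,0,0,0,0,0],[-1,0,0,0,0,0,0]])

```text
clock: 7.38
tcp_pos: [0.5654, 0.0477, 0.1563]
orientation: [-0.0, 0.78, -0.626, 0.0]
wrist_force: [-0.7, -0.2, 0.3]
finger_gap: 0.0
```

```bash
python3 - <<'E'
from h import *
w=snap('wrist','w4')
E
```

```text
(no output)
```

View pics/w4.png

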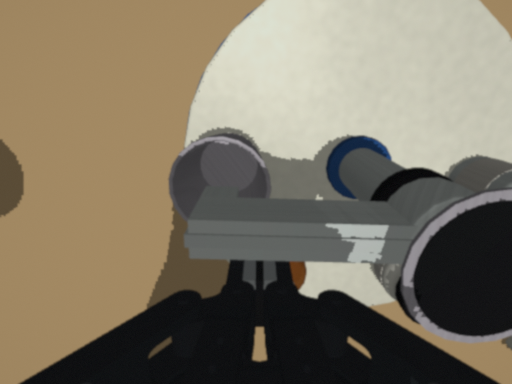

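The rim centre, about (220,186), now sits under the bar's line to within a few mm, with the outlet over the beaker. I'll back off sideways, rise and go to above the button.

>>> carry_out(steps=[[-1,0,0.01,0,0,0,0],[-1,0,0.02,0,0,0,0],[-1,0,0,-0.03,0,0,0],[-1,0,0,-0.034,0,0,0],[-1,0,0,-0.03,0,0,0],[-1,0.0403,0.0178,0,0,0,0],[-1,0.0403,0.0178,0,0,0,0],[-1,0.0403,0.0178,0,0,0,0],[-1,0.0403,0.0178,0,0,0,0],[-1,0.0403,0.0178,0,0,0,0],[-1,0.0403,0.0178,0,0,0,0],[-1,0.0403,0.0178,0,0,0,0],[-1,0.0403,0.0178,0,0,0,0],[-1,0,0,0.05,0,0,0],[-1,0,0,0,0,0,0]])

```text
clock: 9.3
tcp_pos: [0.4637, -0.3025, 0.1968]
orientation: [-0.0, 0.779, -0.626, -0.004]
wrist_force: [0.3, -0.0, 0.8]
finger_gap: -0.0003
```

```bash
python3 - <<'E'
from h import *
import pickle
w=snap('wrist','w5'); t=snap('top','t5'); pickle.dump((w,t),open('w5.pkl','wb'))
im=np.hstack([cv2.resize(w['color'],(512,384)),cv2.resize(t['color'][140:240,215:315],(284,284))[:284].repeat(1,0) if 0 else cv2.resize(t['color'][140:240,215:315],(284,384))])
cv2.imwrite('pics/wt5.png',im[:,:,::-1])
print(proj(w,(.467,-.305,.062)))
E
```

```text
[264.11128407 184.89293182]
```

View pics/wt5.png

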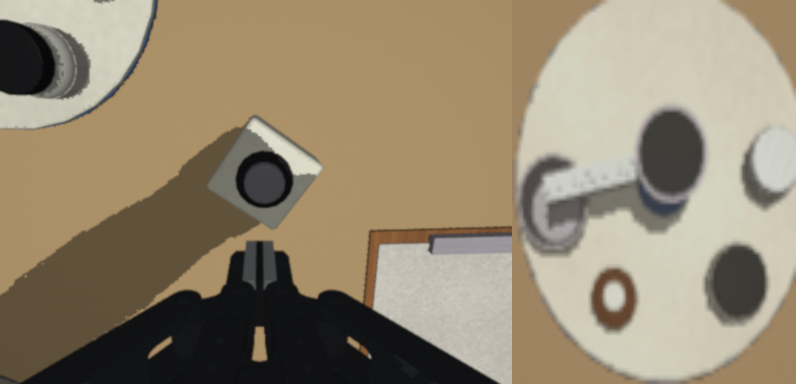

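Button at (265,183), against a predicted (264,185). The top view on the right shows the outlet over the beaker. I'll go down to just above the button, then press in small steps.

>>> carry_out(steps=[[-1,0.0036,-0.0023,0,0,0,0],[-1,0,0,0.04,0,0,0],[-1,0,0,0.04,0,0,0],[-1,0,0,0.025,0,0,0],[-1,0,0,0.008,0,0,0],[-1,0,0,0,0,0,0]])

```text
clock: 10.15
tcp_pos: [0.4706, -0.3076, 0.0883]
orientation: [0.0, 0.78, -0.626, 0.001]
wrist_force: [-0.3, -0.3, 1.3]
finger_gap: -0.0002
```

>>> carry_out(steps=[[-1,0,0,0.003,0,0,0],[-1,0,0,0.003,0,0,0],[-1,0,0,0.002,0,0,0],[-1,0,0,0,0,0,0]])

```text
clock: 10.65
tcp_pos: [0.4701, -0.3076, 0.0797]
orientation: [0.0, 0.78, -0.626, 0.001]
wrist_force: [0.1, -0.8, 2.1]
finger_gap: -0.0003
```

>>> carry_out(steps=[[-1,0,0,0.002,0,0,0],[-1,0,0,0.002,0,0,0],[-1,0,0,0.001,0,0,0],[-1,0,0,0,0,0,0]])

```text
clock: 11.15
tcp_pos: [0.4701, -0.3077, 0.075]
orientation: [0.0, 0.78, -0.626, 0.001]
wrist_force: [0.2, -0.0, 6.5]
finger_gap: 0.0
```

>>> carry_out(steps=[[-1,0,0,0.001,0,0,0],[-1,0,0,0.0005,0,0,0],[-1,0,0,0,0,0,0],[-1,0,0,0,0,0,0]])

```text
clock: 11.65
tcp_pos: [0.4702, -0.3077, 0.0749]
orientation: [0.0, 0.78, -0.626, 0.001]
wrist_force: [-2.6, 2.4, 15.7]
finger_gap: -0.0002
```

The button has bottomed: the TCP stopped at 0.0749 and the force jumped to 15.7 N. I'll lift off and check.

>>> carry_out(steps=[[-1,0,0,-0.01,0,0,0],[-1,0,0,-0.03,0,0,0],[-1,0,0,-0.05,0,0,0],[-1,0,0,-0.05,0,0,0],[-1,0,0,0,0,0,0],[-1,0,0,0,0,0,0]])

```text
clock: 12.4
tcp_pos: [0.4692, -0.3069, 0.2119]
orientation: [0.0, 0.78, -0.626, -0.001]
wrist_force: [0.2, -0.3, 0.3]
finger_gap: 0.0002
```

```bash
python3 - <<'E'
from h import *
import pickle
t=snap('top','t6'); s=snap('side','s6'); pickle.dump((t,s),open('t6.pkl','wb'))
a=cv2.resize(t['color'][140:240,215:315],(400,400),interpolation=cv2.INTER_CUBIC);b=cv2.resize(s['color'][130:250,180:300],(400,400),interpolation=cv2.INTER_CUBIC)
cv2.imwrite('pics/f.png',np.hstack([a,b])[:,:,::-1])
E
```

```text
(no output)
```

View pics/f.png

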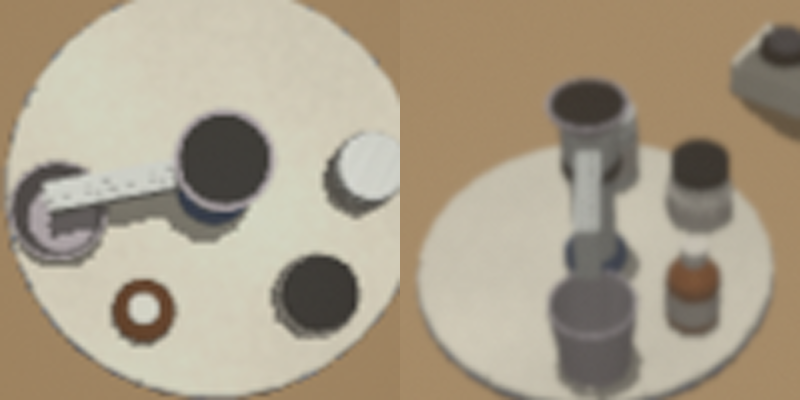

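```bash
python3 - <<'E'
from h import *
import pickle
t,s=pickle.load(open('t6.pkl','rb'))
P=ray(t,215+224/4,140+158/4,.18)[:2]
E=ray(t,215+46/4,140+197/4,.162)[:2]; B=ray(t,215+58/4,140+213/4,.082)[:2]
o=P+(E-P)/np.linalg.norm(E-P)*.105
print(P,E,np.linalg.norm(E-P),o,B,np.linalg.norm(o-B))
E
```

```text
[ 0.60154639 -0.0307781 ] [0.57885688 0.08027542] 0.11334767999673682 [0.58052789 0.0720967 ] [0.5760594  0.07664357] 0.0063750669629035256
```

The outlet is about 6 mm from the rim centre, inside the 18 mm limit. The containers are where they were and the robot is clear, so I'm handing in.

```bash
python3 -c "
from workcell import env
print(env.hand_in())"
```

```text
the job is handed in; nothing more can be done
None
```

I pushed the outlet arm about 77° clockwise with the closed fingertips against one side only, until its outlet was over the open beaker. I then backed off, pressed the start button fully in, lifted clear and handed the job in at about 12.5 s. The hand-in reported no verdict.

- **Outlet:** in the last top view its centre was about 6 mm from the middle of the beaker's mouth; the limit is 18 mm. The arm's measured length came out at 113 mm against the true 116 mm, so that figure is good to a few mm.
- **Button:** it hit its stop. The tool stopped at 0.0749 m and the force rose from 6.5 N to 15.7 N. I did not measure its release directly; the tool was well clear afterwards and the wrist force was back near zero.
- **Containers:** the four on the plate looked upright and in place by eye in the last top and side pictures. The mortar was outside those crops, but the robot never went near it.

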